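# Eject the bushing from its nest and put it in the tray

### The arm

A 6-joint arm with a two-finger parallel gripper is mounted at the origin on the work surface. World frame = base frame: x ahead of the robot, y to its left, z up, the work surface at z = 0. Lengths are in m, angles in rad, forces in N, time in s.
With the tool pointing down it reaches from about 0.275 to 0.975 m from the base axis. Payload 8.4 kg.
Tool frame: the origin (TCP) lies midway between the tips of the shut fingers; the grasp point (between the pads) lies 19 mm behind it (hold_point_z is the distance from the TCP to the grasp point, in m); z points along the fingers, y is the direction in which the jaws open and shut (so a half turn about z gives the same grasp; the last joint's range is limited). The gripper opens to 92 mm and grips with 3 to 60 N. Pads are 20 mm wide; open, the fingers measure 128 mm over their backs; the gripper's body (75 mm by 189 mm) begins 69 mm behind the grasp point.
Start: joints at [-1.202, 0.353, 1.633, -0, 1.155, -0.002], TCP at [0.226, -0.583, 0.215] pointing down, gripper open.
Joint ranges: [-2.63, 2.63], [-0.92, 2.1], [0.06, 2.66], [-1.3, 4.44], [0, 2.69], [-3.02, 3.02]. Speed limits (rad/s): [2.22, 2.22, 2.79, 3.14, 3.14, 3.14].

### API

Orientations are given as a unit quaternion [x, y, z, w].
In Python, from plant import state, camera, hand_in, hold_point_z gives the robot as it stands.
- The arm moves only by the tool arm_command, never from a script. Its argument "deltas" is a list of rows, each an object of numbers: "rx", "ry", "rz": the turn, a rotation vector about the tool's x, y, z in degrees; "tx", "ty", "tz": the shift along the tool's x, y, z in m; "jaw": the opening, from -1 (shut) to 1 (fully open). In form: [{"rx": .., "ry": .., "rz": .., "tx": .., "ty": .., "tz": .., "jaw": ..}, ...]. A call has 1 to 10 rows; each row shifts and turns the commanded pose from where the row before left it, along the tool's axes as they then stand; what a row does not reach is not made up. A row lasts 1/8 s, in which the tool goes at most 62.5 mm and 10.7 degrees, less where a joint would pass 70% of its speed; a pose out of reach is approached as far as the arm can. A call is refused whole if a number of a shift passes 0.0625 or a number of a turn 10.7, either way. A call with a gripper value outside its range is refused whole. The fingers move at their own pace and stop on an object; "grip_force" is the grip in N (left out, the last holds). Time passes only in rows, so rows that do not move let the fingers close. It gives the time, the measured TCP pose, the force and the opening at its end, in the units of the state.
- state(): the state, without advancing time (a new reading comes with each control period).
- camera(name): name is "scene" or "side" or "wrist"; returns a dict with "color" (420x560x3 uint8, red, green, blue), "depth" (420x560 float32, m along the optical axis (not along the pixel's ray), 0 where there is no reading), "fx", "fy", "cx", "cy" (pixels), "view" (4x4, takes a point from world to camera coordinates). Camera axes: x right, y down, z forward; pixel columns grow to the right and rows downward; lengths in m; the calibration is good to about 2 mm. A picture is of the moment at which its call begins.
- hand_in(): hands the job in, once; it reports no verdict.
The state is a dict: "time_s": time; "qpos": joint angles; "joint_velocities": joint speeds; "effort": joint torques, N m; "ee_pos": TCP position; "ee_rot": TCP orientation; "ft_force": force on the tool from outside, world axes, zero at the start; "ft_torque": the same for the moment, N m; "grip_width": finger opening in m.
Only numpy, scipy, OpenCV 4.12 (cv2) and the standard library are available. Lean on these libraries where they do the work, as an engineer would, in place of code of your own. Each camera call takes 0.05 s, during which the arm holds its last target. There are 200 camera calls.

### The job

Two turned aluminium parts sit sunk in the black nest plate of the ejector fixture. Push the hollow bushing (the one with the hole through it) up out of its nest by pressing its own ejector pad, directly across the fixture from it, all the way down; then grip the raised bushing, lift it out and set it down upright in the empty shallow tray, lowering it onto the tray floor before letting go. Leave the solid blank down in its nest.

Things in the scene. Friction and masses are not known exactly. Their poses are not given: they have to be found in the camera images.
- fixture: Ejector fixture, 220 mm square, fixed; origin: centre of underside. +x half: black nest plate, top at z 95 mm, round nests (dia 44, 45 deep) at x +60, y +50 and -50. -x half: beige deck, top at z 75, round steel pads (dia 34) at x -60, y +50 and -50, tops at z 115. A pad pressed 30 mm down to z 85 (6 to 10 N) raises the part in the nest of the same y by 29 mm; friction keeps both there.
- bushing: Hollow bushing, bare aluminium, outside diameter 42 mm, bore 18 mm right through, 45 mm tall, about 0.14 kg; origin at the centre of its underside, z along its axis. It starts upright in either nest, underside 50 mm above the table, top flush with the nest plate. Fully ejected, its underside is 79 mm and its top 124 mm above the table.
- blank: Solid blank, bare aluminium, diameter 42 mm, 45 mm tall, about 0.17 kg, plain flat top without a hole; origin at the centre of its underside, z along its axis. It sits flush in the other nest and stays there.
- tray: Empty square tray, beige with a black floor, 160 x 160 mm outside, fixed to the table; walls 6 mm thick and 25 mm high, floor 6 mm above the table. Origin at the centre of its underside, z up.
Not all that is in view belongs to the job. What is shaped like the bushing but pink or purple is not meant.

How it is judged:
By the outcome, as a careful person would: the job done as asked, in the order asked, and still so for the second after the job is handed in, with the robot touching nothing.
It also fails if it takes over 48 s, if anything falls off the work surface, if the arm or the gripper's body presses on something with over 40 N, if the wrist force passes 120 N, or if a joint passes its speed limit or range.

## Working session

There is one attempt and no reset: what is moved stays moved. The work goes in short steps, Python scripts to look and compute and a tool call to move; the robot and the scene stay as the last step left them, time stands still between calls to the robot, and variables do not carry over. Pictures are saved under pics/ and viewed, about 8 in all and at most 12, crops included, and the job is handed in when it is done.

Besides the shell and the picture viewer there is one more tool, called after "Emit:" as name(argument=value, ...), one argument or row to a line, values as JSON. arm_command: Moves the arm, as the interface text tells. Its arguments: {"type":"object","properties":{"deltas":{"type":"array"},"grip_force":{"type":"number"}},"required":["deltas"]}

```bash
mkdir -p pics; cat > h.py <<'E'
import numpy as np,cv2,pickle
from plant import state,camera,hand_in,hold_point_z
def snap(n,tag):
    c=camera(n); pickle.dump(c,open(f'pics/{tag}.pkl','wb')); cv2.imwrite(f'pics/{tag}.png',c['color'][:,:,::-1]); return c
def load(tag): return pickle.load(open(f'pics/{tag}.pkl','rb'))
def world(c,u,v,z=None):
    T=np.linalg.inv(np.array(c['view'])); r=np.array([(u-c['cx'])/c['fx'],(v-c['cy'])/c['fy'],1])
    if z is None:
        d=np.median(c['depth'][int(v)-1:int(v)+2,int(u)-1:int(u)+2]); return T[:3,:3]@(r*d)+T[:3,3]
    w=T[:3,:3]@r; return T[:3,3]+w*(z-T[2,3])/w[2]
E
python3 - <<'E'
from h import *
a=snap('scene','sc0');b=snap('side','si0');print(state())
print(hold_point_z)
for c in(a,b):print(np.linalg.inv(c['view']).round(3))
E
```

```text
{'time_s': 0.1, 'qpos': array([-1.20241240e+00,  3.53595917e-01,  1.63405279e+00,  3.79795984e-05,
        1.15518732e+00, -2.40344937e-03]), 'joint_velocities': array([ 0.0009269 , -0.0018095 , -0.00382363,  0.00113337,  0.00161102,
        0.00044929]), 'effort': array([ 8.33836475e-04, -5.94902158e+01, -3.34928942e+01,  6.99563208e-02,
        1.83259207e-02, -1.72213578e-05]), 'ee_pos': array([ 0.22631929, -0.58211153,  0.21393111]), 'ee_rot': array([ 9.82864982e-01,  1.84325908e-01, -9.60502570e-05, -6.14467268e-04]), 'ft_force': array([-0.42888649,  1.07387645, -0.60996289]), 'ft_torque': array([-0.00789978,  0.01840748, -0.02184894]), 'grip_width': 0.09179605435966245}
0.0187
[[-0.677  0.586 -0.445  1.048]
 [ 0.736  0.535 -0.415  0.418]
 [-0.005 -0.608 -0.794  0.791]
 [ 0.     0.     0.     1.   ]]
[[ 0.995 -0.081  0.052  0.591]
 [-0.094 -0.708  0.7   -0.553]
 [-0.02  -0.701 -0.713  0.63 ]
 [ 0.     0.     0.     1.   ]]
```

View pics/sc0.png

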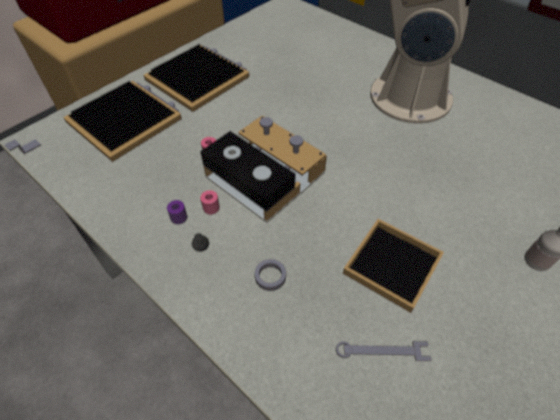

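View pics/si0.png

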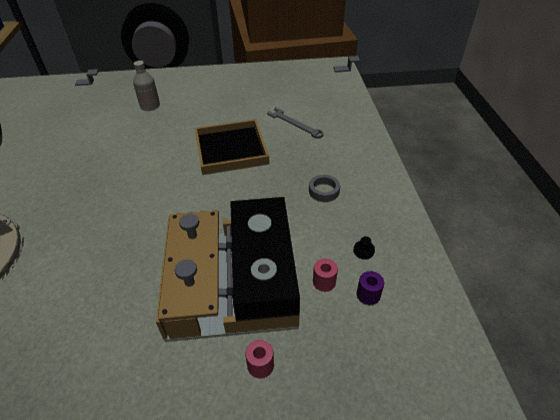

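Candidates: the hollow part in the nest at side (264,269) / scene (232,152). Against it are the plain blank at side (260,223), the pink bushings at side (325,275) and (260,359), the purple one at (370,288), the grey ring at (324,187) and the black knob at (365,247). I choose (264,269) and check it in a crop.

```bash
python3 - <<'E'
from h import *
a=load('sc0');b=load('si0')
A=cv2.resize(b['color'][180:345,140:320],None,fx=3.6,fy=3.6,interpolation=cv2.INTER_CUBIC)
cv2.imwrite('pics/cropA.png',A[:,:,::-1])
for n,c,P in(('side',b,dict(bush=(264,269,.095),blank=(260,222.5,.095),padN=(186,268,.115),padF=(189,221,.115),traytl=(196,128,.025),traytr=(264,122,.025),traybr=(268,164,.025),traybl=(205,171,.025))),
 ('scene',a,dict(bush=(232,152,.095),blank=(262,172.5,.095),pad1=(266,122,.115),pad2=(296,141,.115),t1=(381,222,.025),t2=(442,257,.025),t3=(411,307,.025),t4=(345,267,.025),u1=(125,82,.025),u2=(181,115,.025),u3=(113,156,.025),u4=(66,117,.025),v1=(200,44,.025),v2=(249,73,.025),v3=(195,105,.025),v4=(145,75,.025)))):
  for k,(u,v,z) in P.items(): print(n,k,world(c,u,v,z).round(4),world(c,u,v).round(3))
E
```

```text
side bush [ 0.5981 -0.1575  0.095 ] [ 0.598 -0.146  0.079]
side blank [ 0.5984 -0.0571  0.095 ] [ 0.598 -0.055  0.093]
side padN [ 0.4793 -0.1575  0.115 ] [ 0.479 -0.156  0.113]
side padF [ 0.4786 -0.0587  0.115 ] [ 0.478 -0.057  0.113]
side traytl [0.4595 0.3513 0.025 ] [0.459 0.354 0.023]
side traytr [0.6327 0.3569 0.025 ] [ 0.635  0.397 -0.001]
side traybr [0.6295 0.1869 0.025 ] [ 0.631  0.218 -0.   ]
side traybl [0.4867 0.179  0.025 ] [0.484 0.198 0.009]
scene bush [ 0.5975 -0.1533  0.095 ] [ 0.591 -0.162  0.085]
scene blank [ 0.5972 -0.0531  0.095 ] [ 0.598 -0.052  0.096]
scene pad1 [ 0.4799 -0.1515  0.115 ] [ 0.482 -0.15   0.117]
scene pad2 [ 0.4815 -0.0508  0.115 ] [ 0.483 -0.05   0.117]
scene t1 [0.4788 0.2103 0.025 ] [0.479 0.21  0.025]
scene t2 [0.4685 0.3607 0.025 ] [0.452 0.359 0.003]
scene t3 [0.6144 0.373  0.025 ] [0.613 0.373 0.022]
scene t4 [0.63   0.2209 0.025 ] [0.631 0.221 0.026]
scene u1 [ 0.5632 -0.6829  0.025 ] [ 0.573 -0.66   0.041]
scene u2 [ 0.5468 -0.4294  0.025 ] [ 0.532 -0.454  0.003]
scene u3 [ 0.7737 -0.4318  0.025 ] [ 0.771 -0.44   0.017]
scene u4 [ 0.7748 -0.6672  0.025 ] [ 0.774 -0.669  0.023]
scene v1 [ 0.2631 -0.6754  0.025 ] [ 0.261 -0.678  0.023]
scene v2 [ 0.2699 -0.4304  0.025 ] [ 0.248 -0.454  0.003]
scene v3 [ 0.4901 -0.4344  0.025 ] [ 0.486 -0.441  0.019]
scene v4 [ 0.4989 -0.6671  0.025 ] [ 0.498 -0.67   0.023]
```

View pics/cropA.png

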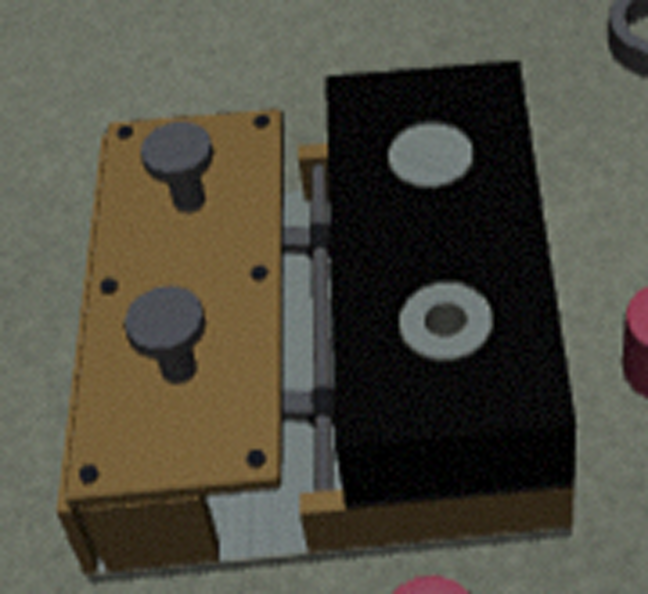

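The crop confirms it: the near nest (side 264,269) holds the hollow part, and the far one (260,223) is solid. The bushing is at about (0.598,-0.155), its pad at about (0.480,-0.155), and the 160 mm tray centre at about (0.548,0.29). I'm moving above the pad with the jaws shut.

Emit:
arm_command(
  deltas=[
    {"rz": 10.6,"jaw": -1},
    {"rz": 10.6,"jaw": -1},
    {"tx": 0.032,"ty": -0.053,"jaw": -1},
    {"tx": 0.032,"ty": -0.053,"jaw": -1},
    {"tx": 0.032,"ty": -0.053,"jaw": -1},
    {"tx": 0.032,"ty": -0.053,"jaw": -1},
    {"tx": 0.032,"ty": -0.053,"jaw": -1},
    {"tx": 0.032,"ty": -0.053,"jaw": -1},
    {"tx": 0.032,"ty": -0.053,"jaw": -1},
    {"tx": 0.03,"ty": -0.053,"jaw": -1},
  ],
  grip_force=20,
)

```text
invalid input at $.deltas[0]: expected keys rx, ry, rz, tx, ty, tz, jaw
```

```bash
python3 - <<'E'
from h import *
c=snap('wrist','w1');s=state();print({k:np.round(s[k],4) for k in('time_s','ee_pos','ee_rot','grip_width','ft_force')})
cv2.imwrite('pics/w1.png',cv2.resize(c['color'],(800,600))[:,:,::-1])
E
```

```text
{'time_s': np.float64(0.15), 'ee_pos': array([ 0.2263, -0.5822,  0.214 ]), 'ee_rot': array([ 9.829e-01,  1.843e-01, -1.000e-04, -5.000e-04]), 'grip_width': np.float64(0.092), 'ft_force': array([-0.4468, -0.9009, -0.4736])}
```

View pics/w1.png

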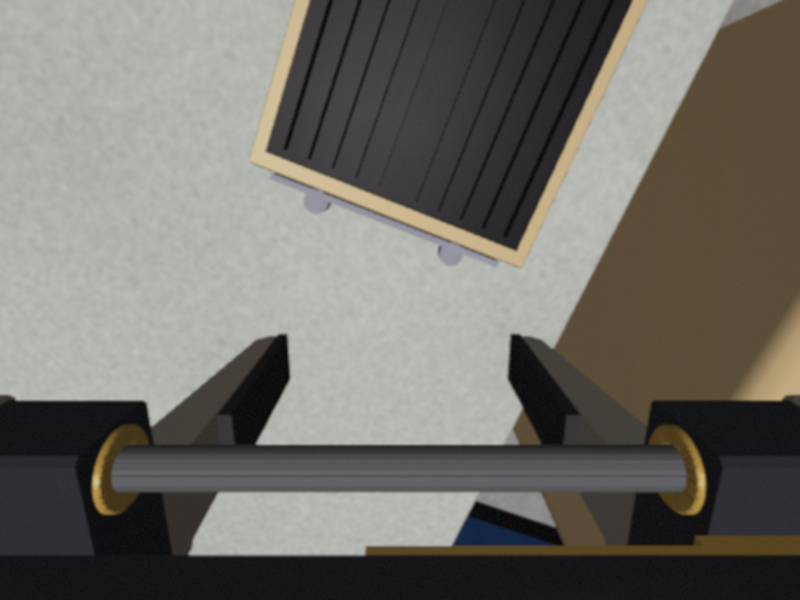

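The move was refused because every row needs all the keys. The picture shows only a slatted decoy tray (400,130) and the open fingers.

Emit:
arm_command(
  deltas=[
    {"rx": 0,"ry": 0,"rz": 10.6,"tx": 0,"ty": 0,"tz": 0,"jaw": -1},
    {"rx": 0,"ry": 0,"rz": 10.6,"tx": 0,"ty": 0,"tz": 0,"jaw": -1},
    {"rx": 0,"ry": 0,"rz": 0,"tx": 0.032,"ty": -0.053,"tz": 0,"jaw": -1},
    {"rx": 0,"ry": 0,"rz": 0,"tx": 0.032,"ty": -0.053,"tz": 0,"jaw": -1},
    {"rx": 0,"ry": 0,"rz": 0,"tx": 0.032,"ty": -0.053,"tz": 0,"jaw": -1},
    {"rx": 0,"ry": 0,"rz": 0,"tx": 0.032,"ty": -0.053,"tz": 0,"jaw": -1},
    {"rx": 0,"ry": 0,"rz": 0,"tx": 0.032,"ty": -0.053,"tz": 0,"jaw": -1},
    {"rx": 0,"ry": 0,"rz": 0,"tx": 0.032,"ty": -0.053,"tz": 0,"jaw": -1},
    {"rx": 0,"ry": 0,"rz": 0,"tx": 0.032,"ty": -0.053,"tz": 0,"jaw": -1},
    {"rx": 0,"ry": 0,"rz": 0,"tx": 0.03,"ty": -0.053,"tz": 0,"jaw": -1},
  ],
  grip_force=20,
)

```text
time_s: 1.4
ee_pos: [0.4809, -0.1564, 0.2147]
ee_rot: [1.0, 0.0, 0.0, 0.0]
ft_force: [0.4, -0.3, 0.9]
grip_width: 0.0005
```

```bash
python3 - <<'E'
from h import *
c=snap('wrist','w2');s=state();print({k:np.round(s[k],4) for k in('time_s','ee_pos','ee_rot','grip_width','ft_force')})
cv2.imwrite('pics/w2.png',cv2.resize(c['color'],(800,600))[:,:,::-1])
E
```

```text
{'time_s': np.float64(1.45), 'ee_pos': array([ 0.4838, -0.1511,  0.2147]), 'ee_rot': array([ 1.    ,  0.0012,  0.0011, -0.0015]), 'grip_width': np.float64(0.0005), 'ft_force': array([2.1317, 3.7738, 0.8395])}
```

View pics/w2.png

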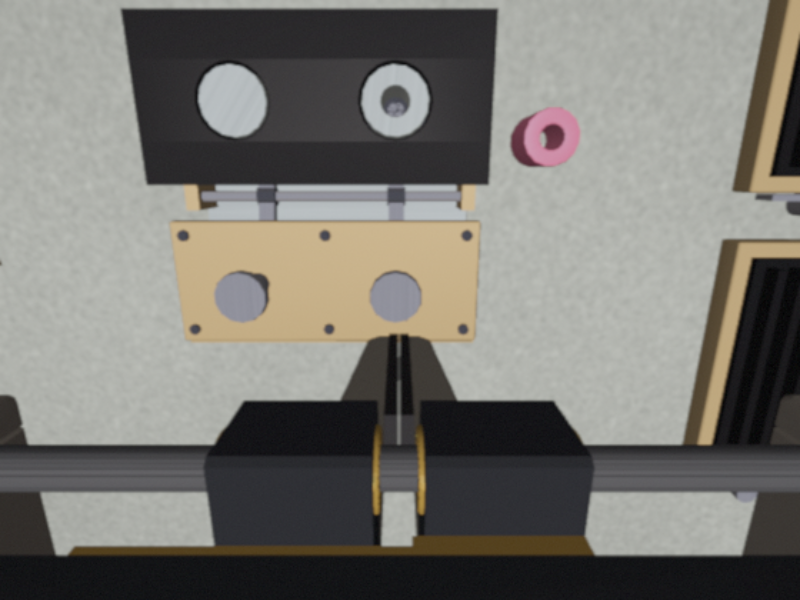

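The wrist view shows the bushing at (395,100), the blank at (232,100), the bushing's pad at (395,296) and the fingers in line with that pad. Computing positions with the arm settled.

```bash
python3 - <<'E'
from h import *
c=snap('wrist','w3');s=state();print(s['time_s'],s['ee_pos'].round(4),s['ee_rot'].round(4))
from h import *
g=cv2.cvtColor(c['color'],cv2.COLOR_RGB2GRAY)
o=load('w2')
for n,(u,v,z) in dict(bush=(395.5,100,.095),blank=(232,100,.095),pad=(395.5,296.5,.115),pad2=(241.5,296.5,.115)).items():
  u*=.7;v*=.7
  print(n,'w2',world(o,u,v,z).round(4),world(o,u+5,v+8).round(4))
# shift between w2 and w3
print(cv2.phaseCorrelate(np.float32(cv2.cvtColor(o['color'],cv2.COLOR_RGB2GRAY)[:230]),np.float32(g[:230])))
b=load('w2')['view'];print(np.linalg.inv(b)[:3,3],np.linalg.inv(c['view'])[:3,3])
E
```

```text
1.5 [ 0.4823 -0.1538  0.2146] [ 1.0e+00  2.8e-03  4.0e-04 -7.0e-04]
bush w2 [ 0.5967 -0.1553  0.095 ] [ 0.596  -0.1602  0.0493]
blank w2 [ 0.5967 -0.0555  0.095 ] [ 0.5903 -0.0591  0.0944]
pad w2 [ 0.4777 -0.1553  0.115 ] [ 0.4699 -0.1599  0.1146]
pad2 w2 [ 0.4777 -0.0571  0.115 ] [ 0.4698 -0.0607  0.1142]
((6.44503055985831, 3.361189364715642), 0.7542853518768593)
[ 0.55348899 -0.15681472  0.3841462 ] [ 0.55605408 -0.15184386  0.38434513]
```

Emit:
arm_command(
  deltas=[
    {"rx": 0,"ry": 0,"rz": 0,"tx": -0.002,"ty": -0.002,"tz": 0.03,"jaw": -1},
    {"rx": 0,"ry": 0,"rz": 0,"tx": 0,"ty": 0,"tz": 0.03,"jaw": -1},
    {"rx": 0,"ry": 0,"rz": 0,"tx": 0,"ty": 0,"tz": 0.03,"jaw": -1},
    {"rx": 0,"ry": 0,"rz": 0,"tx": 0,"ty": 0,"tz": 0,"jaw": -1},
    {"rx": 0,"ry": 0,"rz": 0,"tx": 0,"ty": 0,"tz": 0,"jaw": -1},
    {"rx": 0,"ry": 0,"rz": 0,"tx": 0,"ty": 0,"tz": 0,"jaw": -1},
  ],
)

```text
time_s: 2.25
ee_pos: [0.4789, -0.1568, 0.1259]
ee_rot: [1.0, 0.0, 0.001, 0.0]
ft_force: [-0.5, 0.3, -0.9]
grip_width: 0.0009
```

Good: within 2 mm of the pad centre. Pressing down to z of about 0.085.

Emit:
arm_command(
  deltas=[
    {"rx": 0,"ry": 0,"rz": 0,"tx": 0,"ty": -0.001,"tz": 0.006,"jaw": -1},
    {"rx": 0,"ry": 0,"rz": 0,"tx": 0,"ty": 0,"tz": 0.006,"jaw": -1},
    {"rx": 0,"ry": 0,"rz": 0,"tx": 0,"ty": 0,"tz": 0.006,"jaw": -1},
    {"rx": 0,"ry": 0,"rz": 0,"tx": 0,"ty": 0,"tz": 0.006,"jaw": -1},
    {"rx": 0,"ry": 0,"rz": 0,"tx": 0,"ty": 0,"tz": 0.006,"jaw": -1},
    {"rx": 0,"ry": 0,"rz": 0,"tx": 0,"ty": 0,"tz": 0.005,"jaw": -1},
    {"rx": 0,"ry": 0,"rz": 0,"tx": 0,"ty": 0,"tz": 0.004,"jaw": -1},
    {"rx": 0,"ry": 0,"rz": 0,"tx": 0,"ty": 0,"tz": 0,"jaw": -1},
    {"rx": 0,"ry": 0,"rz": 0,"tx": 0,"ty": 0,"tz": 0,"jaw": -1},
  ],
)

```text
time_s: 3.38
ee_pos: [0.4783, -0.1554, 0.0855]
ee_rot: [1.0, 0.0, 0.0, 0.0]
ft_force: [1.6, -0.5, 1.0]
grip_width: 0.0002
```

Emit:
arm_command(
  deltas=[
    {"rx": 0,"ry": 0,"rz": 0,"tx": 0,"ty": 0,"tz": 0.001,"jaw": -1},
    {"rx": 0,"ry": 0,"rz": 0,"tx": 0,"ty": 0,"tz": 0.001,"jaw": -1},
    {"rx": 0,"ry": 0,"rz": 0,"tx": 0,"ty": 0,"tz": 0,"jaw": -1},
    {"rx": 0,"ry": 0,"rz": 0,"tx": 0,"ty": 0,"tz": 0,"jaw": -1},
  ],
)

```text
time_s: 3.88
ee_pos: [0.4785, -0.1554, 0.0852]
ee_rot: [1.0, 0.0, 0.0, 0.0]
ft_force: [-5.5, 1.3, 24.6]
grip_width: 0.0005
```

It is at the end stop: 24.6 N at z 0.0852. Backing straight up, opening the jaws and checking.

Emit:
arm_command(
  deltas=[
    {"rx": 0,"ry": 0,"rz": 0,"tx": 0,"ty": 0,"tz": -0.02,"jaw": -1},
    {"rx": 0,"ry": 0,"rz": 0,"tx": 0,"ty": 0,"tz": -0.04,"jaw": -1},
    {"rx": 0,"ry": 0,"rz": 0,"tx": 0,"ty": 0,"tz": -0.04,"jaw": 1},
    {"rx": 0,"ry": 0,"rz": 0,"tx": 0,"ty": 0,"tz": -0.03,"jaw": 1},
    {"rx": 0,"ry": 0,"rz": 0,"tx": 0,"ty": 0,"tz": 0,"jaw": 1},
    {"rx": 0,"ry": 0,"rz": 0,"tx": 0,"ty": 0,"tz": 0,"jaw": 1},
    {"rx": 0,"ry": 0,"rz": 0,"tx": 0,"ty": 0,"tz": 0,"jaw": 1},
  ],
)

```text
time_s: 4.75
ee_pos: [0.4772, -0.155, 0.2121]
ee_rot: [1.0, 0.0, -0.001, -0.0]
ft_force: [0.3, 0.4, -0.1]
grip_width: 0.0483
```

```bash
python3 - <<'E'
from h import *
c=snap('wrist','w4');s=state();print(s['time_s'],s['ee_pos'].round(4),s['ee_rot'].round(4),s['grip_width'])
cv2.imwrite('pics/w4.png',cv2.resize(c['color'],(800,600))[:,:,::-1])
E
```

```text
4.8 [ 0.4774 -0.1551  0.2123] [ 1.0e+00  4.0e-04 -1.1e-03 -4.0e-04] 0.052560217593631255
```

View pics/w4.png

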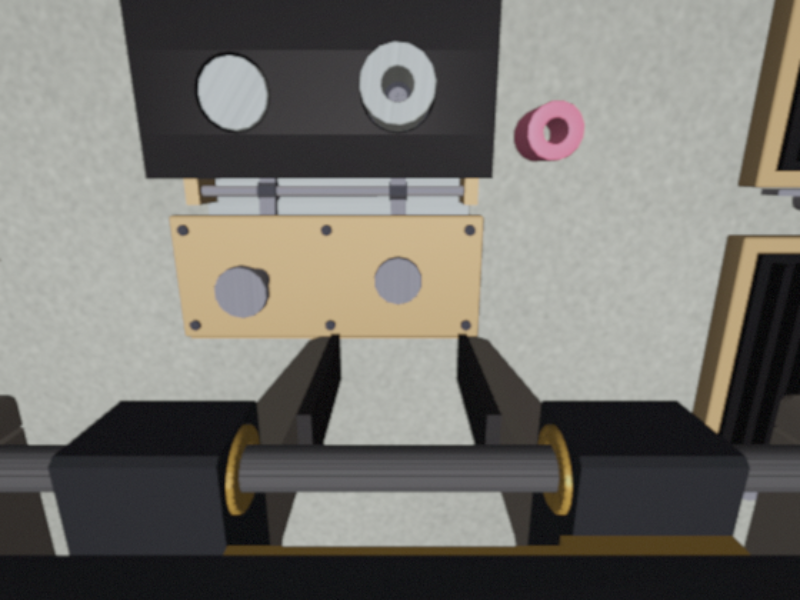

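```bash
python3 - <<'E'
from h import *
c=load('w4')
print(world(c,398*.7,83*.7,.124),world(c,372*.7,83*.7),world(c,423*.7,83*.7),'pad',world(c,398*.7,280*.7),world(c,398*.7,280*.7,.085),'blank',world(c,232*.7,92*.7),'deck',world(c,326*.7,280*.7))
E
```

```text
[ 0.59651558 -0.1553594   0.124     ] [ 0.59655542 -0.14134788  0.12375283] [ 0.59665295 -0.16885683  0.12325982] pad [ 0.47767214 -0.15535066  0.08427067] [ 0.47785033 -0.15535118  0.085     ] blank [ 0.5968073  -0.05521831  0.09448969] deck [ 0.47526672 -0.10347431  0.07450638]
```

The bushing is fully raised (top at 0.1235, (0.597,-0.1553)), its pad is down at 0.0843 and the blank is still at 0.0945. Moving over it and descending.

Emit:
arm_command(
  deltas=[
    {"rx": 0,"ry": 0,"rz": 0,"tx": 0.04,"ty": 0,"tz": 0,"jaw": 1},
    {"rx": 0,"ry": 0,"rz": 0,"tx": 0.04,"ty": 0,"tz": 0,"jaw": 1},
    {"rx": 0,"ry": 0,"rz": 0,"tx": 0.039,"ty": 0,"tz": 0,"jaw": 1},
    {"rx": 0,"ry": 0,"rz": 0,"tx": 0,"ty": 0,"tz": 0,"jaw": 1},
    {"rx": 0,"ry": 0,"rz": 0,"tx": 0,"ty": 0,"tz": 0.03,"jaw": 1},
    {"rx": 0,"ry": 0,"rz": 0,"tx": 0,"ty": 0,"tz": 0.03,"jaw": 1},
    {"rx": 0,"ry": 0,"rz": 0,"tx": 0,"ty": 0,"tz": 0.02,"jaw": 1},
    {"rx": 0,"ry": 0,"rz": 0,"tx": 0,"ty": 0,"tz": 0,"jaw": 1},
    {"rx": 0,"ry": 0,"rz": 0,"tx": 0,"ty": 0,"tz": 0,"jaw": 1},
  ],
)

```text
time_s: 5.92
ee_pos: [0.597, -0.1553, 0.1342]
ee_rot: [1.0, 0.0, 0.0, 0.0]
ft_force: [0.1, 0.1, 0.6]
grip_width: 0.0918
```

Emit:
arm_command(
  deltas=[
    {"rx": 0,"ry": 0,"rz": 0,"tx": 0,"ty": 0,"tz": 0.015,"jaw": 1},
    {"rx": 0,"ry": 0,"rz": 0,"tx": 0,"ty": 0,"tz": 0.01,"jaw": 1},
    {"rx": 0,"ry": 0,"rz": 0,"tx": 0,"ty": 0,"tz": 0.01,"jaw": 1},
    {"rx": 0,"ry": 0,"rz": 0,"tx": 0,"ty": 0,"tz": 0,"jaw": 1},
    {"rx": 0,"ry": 0,"rz": 0,"tx": 0,"ty": 0,"tz": 0,"jaw": 0},
    {"rx": 0,"ry": 0,"rz": 0,"tx": 0,"ty": 0,"tz": 0,"jaw": -1},
    {"rx": 0,"ry": 0,"rz": 0,"tx": 0,"ty": 0,"tz": 0,"jaw": -1},
    {"rx": 0,"ry": 0,"rz": 0,"tx": 0,"ty": 0,"tz": 0,"jaw": -1},
    {"rx": 0,"ry": 0,"rz": 0,"tx": 0,"ty": 0,"tz": 0,"jaw": -1},
    {"rx": 0,"ry": 0,"rz": 0,"tx": 0,"ty": 0,"tz": 0,"jaw": -1},
  ],
  grip_force=25,
)

```text
time_s: 7.18
ee_pos: [0.5972, -0.155, 0.0987]
ee_rot: [1.0, 0.0, 0.0, -0.0]
ft_force: [-1.0, 0.9, 2.6]
grip_width: 0.0414
```

The jaws stopped at 41.4 mm on the bushing, whose underside is 20 mm below the TCP. Lifting.

Emit:
arm_command(
  deltas=[
    {"rx": 0,"ry": 0,"rz": 0,"tx": 0,"ty": 0,"tz": -0.005,"jaw": -1},
    {"rx": 0,"ry": 0,"rz": 0,"tx": 0,"ty": 0,"tz": -0.01,"jaw": -1},
    {"rx": 0,"ry": 0,"rz": 0,"tx": 0,"ty": 0,"tz": -0.015,"jaw": -1},
    {"rx": 0,"ry": 0,"rz": 0,"tx": 0,"ty": 0,"tz": -0.02,"jaw": -1},
    {"rx": 0,"ry": 0,"rz": 0,"tx": 0,"ty": 0,"tz": -0.025,"jaw": -1},
    {"rx": 0,"ry": 0,"rz": 0,"tx": 0,"ty": 0,"tz": -0.025,"jaw": -1},
    {"rx": 0,"ry": 0,"rz": 0,"tx": 0,"ty": 0,"tz": 0,"jaw": -1},
    {"rx": 0,"ry": 0,"rz": 0,"tx": 0,"ty": 0,"tz": 0,"jaw": -1},
  ],
)

```text
time_s: 8.18
ee_pos: [0.5968, -0.1552, 0.1982]
ee_rot: [1.0, 0.0, -0.0, -0.0]
ft_force: [-1.2, -0.0, -2.5]
grip_width: 0.0417
```

```bash
python3 - <<'E'
from h import *
c=snap('side','si2');d=snap('scene','sc2');s=state();print(s['time_s'],s['ee_pos'].round(4),s['grip_width'],s['ft_force'])
A=cv2.resize(c['color'][80:340,130:390],(520,520));B=cv2.resize(d['color'][200:330,320:460],(280,260),interpolation=cv2.INTER_CUBIC)
A=np.hstack([A,np.vstack([B,np.zeros_like(B)])])
cv2.imwrite('pics/si2c.png',A[:,:,::-1])
E
```

```text
8.275 [ 0.5964 -0.1551  0.1975] 0.041746602909057864 [ 0.70697666 -0.8647112  -2.35714623]
```

View pics/si2c.png

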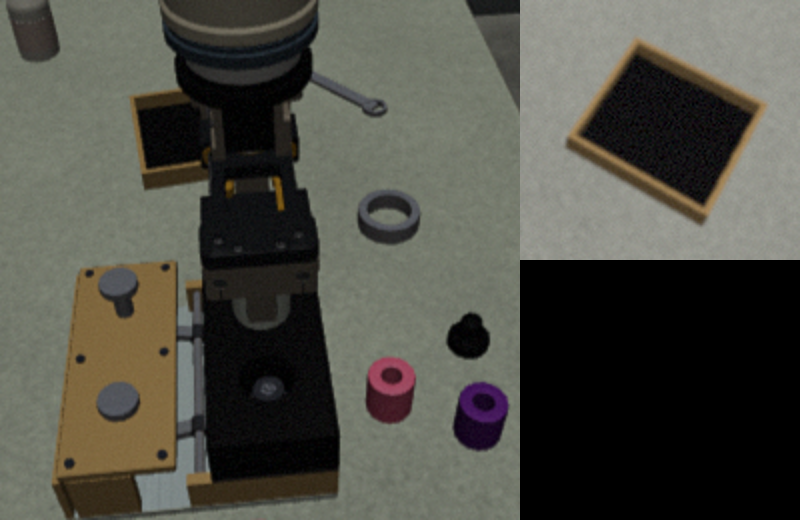

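The view shows the near nest (265,385) empty, the far blank (262,300) still flush, the bushing in the gripper, and the tray at (665,130) in the inset. Carrying it to a pose where the wrist camera sees the tray.

Emit:
arm_command(
  deltas=[
    {"rx": 0,"ry": 0,"rz": 0,"tx": -0.008,"ty": -0.02,"tz": 0,"jaw": -1},
    {"rx": 0,"ry": 0,"rz": 0,"tx": -0.014,"ty": -0.045,"tz": 0,"jaw": -1},
    {"rx": 0,"ry": 0,"rz": 0,"tx": -0.014,"ty": -0.05,"tz": 0,"jaw": -1},
    {"rx": 0,"ry": 0,"rz": 0,"tx": -0.014,"ty": -0.05,"tz": 0,"jaw": -1},
    {"rx": 0,"ry": 0,"rz": 0,"tx": -0.014,"ty": -0.05,"tz": 0,"jaw": -1},
    {"rx": 0,"ry": 0,"rz": 0,"tx": -0.014,"ty": -0.05,"tz": 0,"jaw": -1},
    {"rx": 0,"ry": 0,"rz": 0,"tx": -0.014,"ty": -0.05,"tz": 0,"jaw": -1},
    {"rx": 0,"ry": 0,"rz": 0,"tx": -0.014,"ty": -0.05,"tz": 0,"jaw": -1},
    {"rx": 0,"ry": 0,"rz": 0,"tx": -0.014,"ty": -0.045,"tz": 0,"jaw": -1},
    {"rx": 0,"ry": 0,"rz": 0,"tx": -0.01,"ty": -0.03,"tz": 0,"jaw": -1},
  ],
)

```text
time_s: 9.52
ee_pos: [0.4646, 0.2869, 0.198]
ee_rot: [1.0, 0.001, -0.001, 0.0]
ft_force: [1.2, 0.4, -1.8]
grip_width: 0.0414
```

Emit:
arm_command(
  deltas=[
    {"rx": 0,"ry": 0,"rz": 0,"tx": 0,"ty": 0,"tz": 0,"jaw": -1},
    {"rx": 0,"ry": 0,"rz": 0,"tx": 0,"ty": 0,"tz": 0,"jaw": -1},
  ],
)

```text
time_s: 9.78
ee_pos: [0.4661, 0.2843, 0.1982]
ee_rot: [1.0, 0.001, -0.0, 0.0]
ft_force: [-0.2, -0.2, -1.7]
grip_width: 0.0415
```

```bash
python3 - <<'E'
from h import *
c=snap('wrist','w5');s=state();print(s['time_s'],s['ee_pos'].round(4),s['ee_rot'].round(4),s['grip_width'])
cv2.imwrite('pics/w5.png',cv2.resize(c['color'],(800,600))[:,:,::-1])
E
```

```text
9.825 [0.4664 0.284  0.1983] [ 1.e+00  3.e-04 -3.e-04  3.e-04] 0.04165918129124613
```

View pics/w5.png

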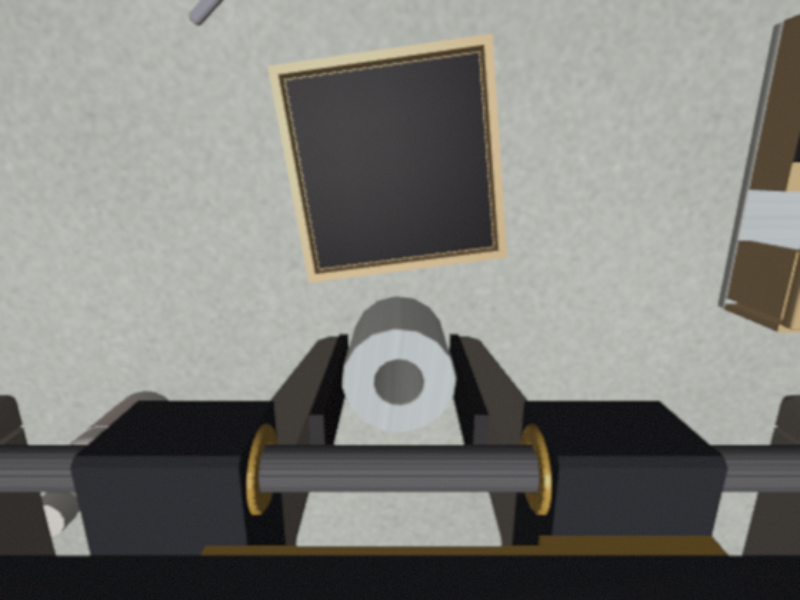

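The tray is fully in view, empty, with rim corners at (270,67), (492,37), (505,257) and (312,281). The bushing (398,380) is upright in the jaws.

```bash
python3 - <<'E'
from h import *
c=load('w5')
P=np.array([world(c,u*.7,v*.7,.025) for u,v in((270,67),(492,37),(505,257),(312,281))]);print(P.round(4),P.mean(0).round(4),np.linalg.norm(P-np.roll(P,1,0),axis=1))
d=world(c,385*.7,160*.7);print('floor',d)
print('bushing top',world(c,375*.7,380*.7),world(c,425*.7,380*.7))
E
```

```text
[[0.6112 0.3748 0.025 ]
 [0.6305 0.2182 0.025 ]
 [0.4745 0.1989 0.025 ]
 [0.4548 0.3529 0.025 ]] [0.5428 0.2862 0.025 ] [0.15791668 0.15777995 0.15716574 0.15520673]
floor [0.54856825 0.29410156 0.00589105]
bushing top [0.46404801 0.29252329 0.21800169] [0.46624123 0.27412561 0.2223745 ]
```

Tray centre (0.543,0.287), floor at 0.006, so contact is expected at TCP z of about 0.0257.

Emit:
arm_command(
  deltas=[
    {"rx": 0,"ry": 0,"rz": 0,"tx": 0.025,"ty": -0.002,"tz": 0,"jaw": -1},
    {"rx": 0,"ry": 0,"rz": 0,"tx": 0.03,"ty": 0,"tz": 0.01,"jaw": -1},
    {"rx": 0,"ry": 0,"rz": 0,"tx": 0.022,"ty": 0,"tz": 0.025,"jaw": -1},
    {"rx": 0,"ry": 0,"rz": 0,"tx": 0,"ty": 0,"tz": 0.03,"jaw": -1},
    {"rx": 0,"ry": 0,"rz": 0,"tx": 0,"ty": 0,"tz": 0.03,"jaw": -1},
    {"rx": 0,"ry": 0,"rz": 0,"tx": 0,"ty": 0,"tz": 0.03,"jaw": -1},
    {"rx": 0,"ry": 0,"rz": 0,"tx": 0,"ty": 0,"tz": 0.02,"jaw": -1},
    {"rx": 0,"ry": 0,"rz": 0,"tx": 0,"ty": 0,"tz": 0.01,"jaw": -1},
    {"rx": 0,"ry": 0,"rz": 0,"tx": 0,"ty": 0,"tz": 0,"jaw": -1},
    {"rx": 0,"ry": 0,"rz": 0,"tx": 0,"ty": 0,"tz": 0,"jaw": -1},
  ],
)

```text
time_s: 11.08
ee_pos: [0.5445, 0.2871, 0.0446]
ee_rot: [1.0, 0.0, 0.001, -0.0]
ft_force: [-0.5, -0.4, -0.1]
grip_width: 0.0418
```

Emit:
arm_command(
  deltas=[
    {"rx": 0,"ry": 0,"rz": 0,"tx": 0,"ty": 0,"tz": 0.006,"jaw": -1},
    {"rx": 0,"ry": 0,"rz": 0,"tx": 0,"ty": 0,"tz": 0.005,"jaw": -1},
    {"rx": 0,"ry": 0,"rz": 0,"tx": 0,"ty": 0,"tz": 0.003,"jaw": -1},
    {"rx": 0,"ry": 0,"rz": 0,"tx": 0,"ty": 0,"tz": 0.002,"jaw": -1},
    {"rx": 0,"ry": 0,"rz": 0,"tx": 0,"ty": 0,"tz": 0.001,"jaw": -1},
    {"rx": 0,"ry": 0,"rz": 0,"tx": 0,"ty": 0,"tz": 0.001,"jaw": -1},
    {"rx": 0,"ry": 0,"rz": 0,"tx": 0,"ty": 0,"tz": 0,"jaw": -1},
    {"rx": 0,"ry": 0,"rz": 0,"tx": 0,"ty": 0,"tz": 0,"jaw": -1},
  ],
)

```text
time_s: 12.08
ee_pos: [0.5439, 0.2868, 0.0258]
ee_rot: [1.0, 0.0, 0.0, -0.0]
ft_force: [-0.8, -0.9, 1.2]
grip_width: 0.0414
```

Emit:
arm_command(
  deltas=[
    {"rx": 0,"ry": 0,"rz": 0,"tx": 0,"ty": 0,"tz": 0.0005,"jaw": -1},
    {"rx": 0,"ry": 0,"rz": 0,"tx": 0,"ty": 0,"tz": 0,"jaw": -1},
    {"rx": 0,"ry": 0,"rz": 0,"tx": 0,"ty": 0,"tz": 0,"jaw": -1},
  ],
)

```text
time_s: 12.45
ee_pos: [0.5439, 0.2868, 0.0257]
ee_rot: [1.0, 0.0, 0.0, -0.0]
ft_force: [-2.5, -1.2, 6.0]
grip_width: 0.042
```

Force has risen to 6 N, so the bushing is on the floor. I open partway, to about 70 mm, which clears the tray walls, then rise.

Emit:
arm_command(
  deltas=[
    {"rx": 0,"ry": 0,"rz": 0,"tx": 0,"ty": 0,"tz": 0,"jaw": 0.1},
    {"rx": 0,"ry": 0,"rz": 0,"tx": 0,"ty": 0,"tz": 0,"jaw": 0.3},
    {"rx": 0,"ry": 0,"rz": 0,"tx": 0,"ty": 0,"tz": 0,"jaw": 0.5},
    {"rx": 0,"ry": 0,"rz": 0,"tx": 0,"ty": 0,"tz": 0,"jaw": 0.5},
    {"rx": 0,"ry": 0,"rz": 0,"tx": 0,"ty": 0,"tz": 0,"jaw": 0.5},
    {"rx": 0,"ry": 0,"rz": 0,"tx": 0,"ty": 0,"tz": -0.01,"jaw": 0.5},
    {"rx": 0,"ry": 0,"rz": 0,"tx": 0,"ty": 0,"tz": -0.02,"jaw": 0.5},
    {"rx": 0,"ry": 0,"rz": 0,"tx": 0,"ty": 0,"tz": -0.04,"jaw": 0.5},
    {"rx": 0,"ry": 0,"rz": 0,"tx": 0,"ty": 0,"tz": -0.05,"jaw": 0.5},
    {"rx": 0,"ry": 0,"rz": 0,"tx": 0,"ty": 0,"tz": -0.05,"jaw": 0.5},
  ],
)

```text
time_s: 13.7
ee_pos: [0.5438, 0.2867, 0.1983]
ee_rot: [1.0, 0.0, 0.001, -0.0]
ft_force: [0.9, 0.4, -0.3]
grip_width: 0.0691
```

Emit:
arm_command(
  deltas=[
    {"rx": 0,"ry": 0,"rz": 0,"tx": -0.04,"ty": 0,"tz": 0,"jaw": 0.5},
    {"rx": 0,"ry": 0,"rz": 0,"tx": -0.04,"ty": 0,"tz": 0,"jaw": 0.5},
    {"rx": 0,"ry": 0,"rz": 0,"tx": 0,"ty": 0,"tz": 0,"jaw": 0.5},
    {"rx": 0,"ry": 0,"rz": 0,"tx": 0,"ty": 0,"tz": 0,"jaw": 0.5},
    {"rx": 0,"ry": 0,"rz": 0,"tx": 0,"ty": 0,"tz": 0,"jaw": 0.5},
  ],
)

```text
time_s: 14.32
ee_pos: [0.4649, 0.2868, 0.1956]
ee_rot: [1.0, 0.0, 0.0, -0.0]
ft_force: [-1.1, 0.8, -0.4]
grip_width: 0.0689
```

```bash
python3 - <<'E'
from h import *
c=snap('wrist','w6');d=snap('side','si6');s=state();print(s['time_s'],s['ee_pos'].round(4),s['grip_width'],s['ft_force'].round(1))
A=np.hstack([cv2.resize(c['color'],(400,300)),cv2.resize(d['color'],(400,300))]);cv2.imwrite('pics/w6c.png',A[:,:,::-1])
E
```

```text
14.425 [0.4646 0.2867 0.1951] 0.06900886276338625 [-0.8  0.3  0.9]
```

View pics/w6c.png

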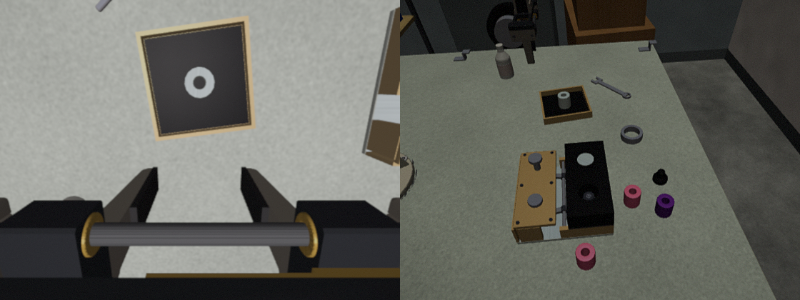

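The bushing stands upright in the tray (wrist 200,82; side 565,100). Its nest is empty and the blank is still flush (side 585,159). The gripper is clear, so I'm handing in.

```bash
python3 - <<'E'
from h import *
c=load('w6');s=1.4
print('top',world(c,(200-10)*s,82*s),world(c,(200+10)*s,82*s))
print(hand_in())
E
```

```text
top [0.54378691 0.29888029 0.05043729] [0.54378356 0.27132684 0.05054451]
the job is handed in; nothing more can be done
None
```

The hollow bushing is out of its nest and standing upright in the middle of the tray. I handed the job in at about 14.4 s on the robot's clock.

- **Ejecting:** I pressed the bushing's own pad, the one at y of about -0.155, down to its stop. The force was 24.6 N at z 0.085, and the bushing's top rose to about 0.1235 m.
- **Placing:** I gripped the raised bushing, lifted it out and lowered it onto the tray floor until the wrist force read 6 N, then let go.
- **Last checks:** The bushing's top was level at 0.0504 to 0.0505 m, against 0.051 m expected for standing on the floor. The blank was still flush in its nest, the gripper was clear with no contact force, and nothing else had moved.

One early move call was refused because of its format, and the arm did not move. No check failed. The cameras disagreed by up to about 4 mm in y on the bushing's position, so I used the wrist camera's reading.

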